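# Drag the parts tray home into the locating square

### The job

The blue parts tray has to sit in its locating square for the next job: with fingertips hooked behind its far lip (not gripped or lifted) drag it towards you until its whole near side lies against the front rail and hold it there for about a second with a steady pull of about 14 N; then hook the lip of its left side, draw it along the front rail to the side rail on the right and hold it there in the same way. Never push or squeeze the tray with more than 20 N, leave the other things alone, and leave the tray lying in the corner, flat against both rails.

Things in the scene. Friction and masses are not known exactly. Their poses are not given: they have to be found in the camera images.
- parts_tray: Shallow open blue tray of screws, loose on the bench, 0.28 to 0.56 kg, drags with some 1 to 3 N. 100 mm along its x, 150 mm along its y; rigid upright walls 7 mm thick, 24 mm high. Origin: centre of its underside. x points to its far wall (away from the robot), y to its left wall, z up. Starts 60 to 100 mm beyond the front rail, 40 to 90 mm left of the side rail, up to 0.2 rad from square with them.
- far_lip (a point): Middle of the tray's far wall, outer face, at lip height (tray frame 50, 0, 24 mm).
- left_lip (a point): Middle of the tray's left wall, outer face, at lip height (tray frame 0, 75, 24 mm).
- near_left (a point): The tray's near left outer corner, at lip height (tray frame -50, 75, 24 mm).
- near_right (a point): The tray's near right outer corner, at lip height (tray frame -50, -75, 24 mm).
- far_right (a point): The tray's far right outer corner, at lip height (tray frame 50, -75, 24 mm).
- locating_square: Right-angled stop screwed to the bench: two aluminium bars 20 mm wide and 20 mm high and a dark corner block; bare bench between them. Origin: on the bench where the working faces meet. x runs away from the robot along the side rail's face, y to the left along the front rail's face, z up; up to 0.15 rad off the world axes. With the tray home its origin is at 50, 75 mm here.
- front_rail: The bar along the square's y, nearest the robot, 230 mm long from the corner; same origin and axes as the locating square, working face at x = 0, which the tray's near wall must meet. Friction on bench and rails can take up half of the pull. Hard: two millimetres of overtravel can exceed 20 N.
- side_rail: The bar along the square's x, on the right, 150 mm long from the corner; same origin and axes as the locating square, working face at y = 0, which the tray's right wall must meet. Friction on bench and rails can take up half of the pull. Hard: two millimetres of overtravel can exceed 20 N.
- grease_tub: Bystander: grey tub with a blue lid, 63 mm across, 43 mm high; origin at the centre of its underside.
- pressed_spring: Bystander: steel coil spring standing upright, 22 mm across, 40 mm high; origin at the centre of its underside.
- black_knob: Bystander: black fluted knob, 37 mm across, 18 mm high; origin at the centre of its underside.
Mind the look-alikes: they are no part of the job. Leave any green look-alike of the parts_tray alone.

How it is judged:
On the way, in this order (a step that is already met when the one before it is completed fails the run):
1. the tray's near side lies against the front rail, both near corners within 3 mm, and is held against that rail with more than 5 N for 0.4 s (x of each of near_left, near_right in the frame of locating_square below 0.003 m and contact force between parts_tray and front_rail above 5 N), for 0.4 s.
2. near corners still within 3 mm of the front rail, both right corners come within 3 mm of the side rail and the tray is held on the side rail with more than 5 N for 0.4 s (x of each of near_left, near_right in the frame of locating_square below 0.003 m and y of each of near_right, far_right in the frame of locating_square below 0.003 m and contact force between parts_tray and side_rail above 5 N), for 0.4 s.
At the end, for the whole second after the job is handed in: The tray lies flat and still on the bench, its two near corners within 3 mm of the front rail's working face and its two right corners within 3 mm of the side rail's (x of each of near_left, near_right in the frame of locating_square below 0.003 m and y of each of near_right, far_right in the frame of locating_square below 0.003 m and linear speed of parts_tray below 0.01 m/s and height (world z) of parts_tray below 0.004 m and angle between parts_tray's own z axis and vertical below 0.05 rad); the robot touches nothing.
It fails at once if the fingers push or squeeze the tray with more than 20 N (contact force between the fingers and parts_tray above 20 N).
It fails at once if the tray is pressed on a rail with more than 20 N (contact force between parts_tray and front_rail above 20 N or contact force between parts_tray and side_rail above 20 N).
It fails at once if the tray is lifted more than 10 mm or tipped more than 0.15 rad (height (world z) of parts_tray above 0.01 m or angle between parts_tray's own z axis and vertical above 0.15 rad).
It fails at once if a bystander is moved more than 15 mm (distance of any of grease_tub, pressed_spring, black_knob from where it was at the start of the episode above 0.015 m).
It also fails if it takes over 64 s, if anything falls off the work surface, if the arm or the gripper's body presses on something with over 40 N, if the wrist force passes 120 N, or if a joint passes its speed limit or range.

### The arm

A 6-joint arm with a two-finger parallel gripper is mounted at the origin on a cart in front of the work surface, level with it; the furniture and walls round the work are solid. World frame = base frame: x ahead of the robot, y to its left, z up, the work surface at z = 0. Lengths are in m, angles in rad, forces in N, time in s.
With the tool pointing down it reaches from about 0.35 to 0.85 m from the base axis. Payload 8.1 kg.
Tool frame: the origin (TCP) lies between the finger pads; the fingertips stand 14 mm ahead of it and the grasp point (between the pads) lies 5 mm behind it; z points along the fingers, y is the line along which they close (so a half turn about z gives the same grasp; the last joint's range is limited). The gripper opens to 93 mm and grips with 3 to 60 N. Pads are 15 mm wide; open, the fingers measure 128 mm over their backs; the gripper's body (75 mm by 188 mm) begins 65 mm behind the grasp point.
Start: joints at [1.144, 0.13, 1.488, -0, 1.523, -0.085], TCP at [0.201, 0.565, 0.233] pointing down, gripper open.
Joint ranges: [-2.96, 2.96], [-0.89, 2.26], [0.02, 2.5], [-1.34, 4.48], [0, 2.73], [-2.66, 2.66]. Speed limits (rad/s): [2.39, 2.39, 2.79, 3.14, 3.14, 3.14].

### API

Orientations are given as a rotation vector (axis times angle).
In Python, from plant import robot gives the robot as it stands.
- The arm moves only by the tool arm_command, never from a script. Its argument "targets" is a list of rows, each an object of numbers: "x", "y", "z": the shift along the world's x, y, z in units of 500 mm (1.0 is 500 mm); "rx", "ry", "rz": the turn, a rotation vector about the world's x, y, z in units of 2 rad (1.0 is 2 rad); "claw": the closure in counts, from 0 (fully open) to 255 (shut). In form: [{"x": .., "y": .., "z": .., "rx": .., "ry": .., "rz": .., "claw": ..}, ...]. A call has 1 to 10 rows; each row is the pose to reach, as a shift and turn from the pose commanded when the call began; what a row does not reach only later rows make up. A row lasts 1/12 s, in which the tool goes at most 41.7 mm and 7.16 degrees, less where a joint would pass 70% of its speed; a pose out of reach is approached as far as the arm can. A call with a number of a shift or a turn outside -1 to 1 is refused whole. A call with a gripper value outside its range is refused whole. The fingers move at their own pace and stop on an object; "squeeze" is the grip in N (left out, the last holds). Time passes only in rows, so rows that repeat a pose let the fingers close. It gives the time, the measured TCP pose, the force, the opening and the grip force at its end, in the units of the state.
- robot.read_state(): the state, without advancing time (a new reading comes with each control period).
- robot.read_camera(name): name is "scene" or "top" or "wrist"; returns (picture, depth): 384x512x3 uint8, red, green, blue; 384x512 float32, m along the optical axis (not along the pixel's ray), 0 where there is no reading.
- robot.get_calibration(name): a dict with "intrinsics" (3x3 intrinsics, pixels), "dist" ([k1, k2, p1, p2, k3] as OpenCV has them; the pictures are not rectified), "origin" and "orientation" of the camera in the world. Camera axes: x right, y up, looking along -z (the intrinsics and any distortion apply to the point x, -y, -z); pixel columns grow to the right and rows downward; lengths in m; the calibration is good to about 2 mm. A picture is of the moment at which its call begins: read the wrist's pose just before it. get_calibration takes no time and is no camera call; for the wrist camera it gives the pose at the moment of the call.
- robot.close_job(): hands the job in; it is judged then, once.
The state is a dict: "t": time; "q": joint angles; "dq": joint speeds; "joint_torque": joint torques, N m; "tool_pos": TCP position; "orientation": TCP orientation; "force": force on the tool from outside, world axes, zero at the start; "wrist_torque": the same for the moment, N m; "opening": finger opening in m; "gripper_force": force on a finger pad.
Only numpy, scipy, OpenCV 4.12 (cv2) and the standard library are available. Lean on these libraries where they do the work, as an engineer would, in place of code of your own. Each camera call takes 0.05 s, during which the arm holds its last target. There are 200 camera calls.

## Working session

There is one attempt and no reset: what is moved stays moved. The work goes in short steps, Python scripts to look and compute and a tool call to move; the robot and the scene stay as the last step left them, time stands still between calls to the robot, and variables do not carry over. Pictures are saved under pics/ and viewed, at most 12 in all, crops included, and the job is handed in when it is done.

Besides the shell and the picture viewer there is one more tool, called after "Request:" as name(argument=value, ...), one argument or row to a line, values as JSON. arm_command: Moves the arm, as the interface text tells. Shifts and turns lie within -1 to 1; 1 stands for 500 mm of shift or 2 rad of turn. Its arguments: {"type":"object","properties":{"targets":{"type":"array","items":{"type":"object","properties":{"x":{"type":"number","minimum":-1,"maximum":1},"y":{"type":"number","minimum":-1,"maximum":1},"z":{"type":"number","minimum":-1,"maximum":1},"rx":{"type":"number","minimum":-1,"maximum":1},"ry":{"type":"number","minimum":-1,"maximum":1},"rz":{"type":"number","minimum":-1,"maximum":1},"claw":{"type":"number"}}}},"squeeze":{"type":"number"}},"required":["targets"]}

```bash
ls; mkdir -p pics; python3 - <<'E'
from plant import robot
import cv2
s=robot.read_state();print(s)
for n in("top","scene"):
    p,d=robot.read_camera(n);cv2.imwrite(f"pics/{n}0.png",p[:,:,::-1]);c=robot.get_calibration(n);print(n,c)
    import numpy as np;np.savez(f"{n}0.npz",p=p,d=d,K=c["intrinsics"],dist=c["dist"],o=c["origin"],R=c["orientation"])
E
```

```text
pics
{'t': 0.0, 'q': array([ 1.14362202e+00,  1.31161310e-01,  1.48928862e+00,  8.52121437e-06,
        1.52301755e+00, -8.54278976e-02]), 'dq': array([ 0.00138568,  0.00176734,  0.00108201, -0.00084174,  0.00125342,
        0.00150184]), 'joint_torque': array([ 2.43518080e-04, -5.59832203e+01, -4.91770363e+01,  7.70290266e-02,
        3.50623915e-02, -1.58182311e-04]), 'tool_pos': array([0.20083995, 0.56479652, 0.23158223]), 'orientation': array([-5.34123735e-01, -3.09536273e+00,  2.84493690e-03]), 'force': array([-0.34347746,  0.28533919,  0.16390137]), 'wrist_torque': array([0.06006167, 0.01907956, 0.03017272]), 'gripper_force': 0.0, 'opening': 0.09304485200835068}
top {'intrinsics': array([[452.47521306,   0.        , 251.44725305],
       [  0.        , 452.47521306, 191.97314054],
       [  0.        ,   0.        ,   1.        ]]), 'dist': array([-0.12681342,  0.        ,  0.        ,  0.        ,  0.        ]), 'origin': array([ 0.45905308, -0.33256496,  1.10957011]), 'orientation': array([ 0.09293916, -0.1015461 , -1.55931786])}
scene {'intrinsics': array([[427.57162945,   0.        , 260.86130917],
       [  0.        , 427.57162945, 194.92994765],
       [  0.        ,   0.        ,   1.        ]]), 'dist': array([0.00142628, 0.        , 0.        , 0.        , 0.        ]), 'origin': array([0.08891807, 0.09762854, 0.62092764]), 'orientation': array([ 0.41800174, -0.94726288, -2.09745836])}
```

View pics/top0.png

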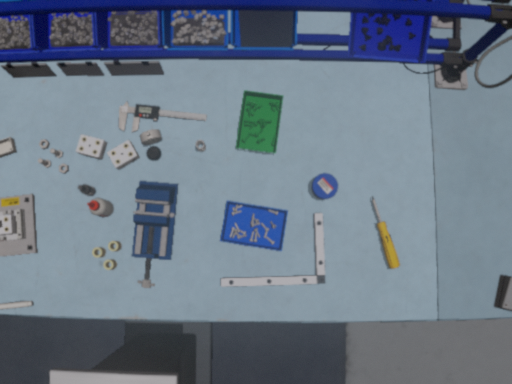

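View pics/scene0.png

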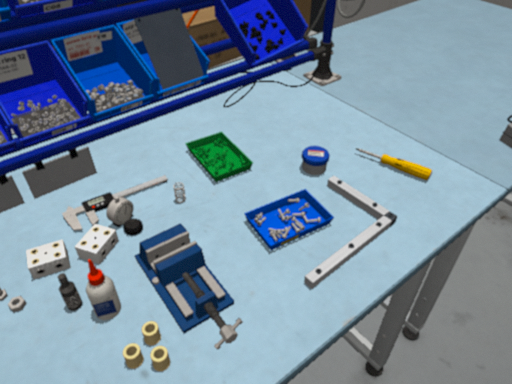

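Top view: what could be taken for the tray is the blue tray with screws at (254,226), the green look-alike at (260,122), the blue vise at (155,220) and the blue bins at (20–390,30). I choose (254,226): it is blue, open, shallow and holds screws. The rails run (221,282)–(320,281) and (319,214)–(320,280), with the dark corner block at (321,280). The tub is at (324,186), the spring at (200,146) and the knob at (154,153).

```bash
cat > h.py <<'E'
import numpy as np,cv2
from scipy.spatial.transform import Rotation as Ro
def cast(px,K,dist,o,R,z):
    u=cv2.undistortPoints(np.float64(px).reshape(-1,1,2),K,dist).reshape(-1,2)
    d=np.c_[u[:,0],-u[:,1],-np.ones(len(u))]@Ro.from_rotvec(R).as_matrix().T
    return o+d*((z-o[2])/d[:,2])[:,None]
def proj(P,K,dist,o,R):
    c=(np.atleast_2d(P)-o)@Ro.from_rotvec(R).as_matrix()
    return cv2.projectPoints(c*[1,-1,-1],np.zeros(3),np.zeros(3),K,dist)[0].reshape(-1,2)
def blue(p):
    h=cv2.cvtColor(p,cv2.COLOR_RGB2HSV);return ((h[...,0]>105)&(h[...,0]<130)&(h[...,1]>150)&(h[...,2]>50)).astype(np.uint8)
def white(p):
    h=cv2.cvtColor(p,cv2.COLOR_RGB2HSV);return ((h[...,1]<28)&(h[...,2]>140)).astype(np.uint8)
def blob(m,xy):
    m=cv2.morphologyEx(m,cv2.MORPH_CLOSE,np.ones((3,3),np.uint8))
    cs,_=cv2.findContours(m,cv2.RETR_EXTERNAL,cv2.CHAIN_APPROX_NONE)
    cs=[c for c in cs if cv2.contourArea(c)>40]
    return max(cs,key=lambda c:cv2.pointPolygonTest(c,tuple(map(float,xy)),True))
def rect(c,cam,z):
    w=cast(c.reshape(-1,2),*cam,z)[:,:2]*1000
    return cv2.minAreaRect(w.astype(np.float32)),w
E
python3 - <<'E'
from h import *
for n,t,f,s in(("top",(254,226),(250,282),(319,240)),("scene",(290,218),(345,250),(360,198))):
    z=np.load(n+"0.npz");cam=(z["K"],z["dist"],z["o"],z["R"]);p=z["p"]
    for nm,m,xy,h in(("tray",blue(p),t,.024),("front",white(p),f,.02),("side",white(p),s,.02)):
        c=blob(m,xy);r,w=rect(c,cam,h);print(n,nm,len(c),r,cv2.boundingRect(c));print(cv2.boxPoints(r).round(1).tolist())
    for q in [(324,186),(321,280)] if n=="top" else [(316,155),(391,218)]: print(q,cast([q],*cam,.02 if q[1]>200 else .043))
z=np.load("top0.npz");cv2.imwrite("pics/crop.png",cv2.resize(z["p"][170:300,200:350,::-1],None,fx=4,fy=4))
E
```

```text
top tray 207 ((512.9520874023438, -342.1631774902344), (140.59024047851562, 92.34453582763672), 81.41131591796875) (221, 204, 64, 45)
[[456.79998779296875, -404.79998779296875], [548.0999755859375, -418.6000061035156], [569.0999755859375, -279.6000061035156], [477.79998779296875, -265.79998779296875]]
top front 205 ((382.6025390625, -379.70111083984375), (22.02338409423828, 229.33583068847656), 1.9730823040008545) (220, 275, 97, 12)
[[367.6000061035156, -265.5], [375.5, -494.70001220703125], [397.6000061035156, -493.8999938964844], [389.70001220703125, -264.70001220703125]]
top side 136 ((471.8950500488281, -502.778564453125), (146.99966430664062, 20.7004451751709), 2.1900241374969482) (315, 213, 11, 62)
[[398.1000061035156, -495.20001220703125], [398.79998779296875, -515.9000244140625], [545.7000122070312, -510.29998779296875], [544.9000244140625, -489.6000061035156]]
(324, 186) [[ 0.60806044 -0.51106999  0.043     ]]
(321, 280) [[ 0.38447909 -0.50605525  0.02      ]]
scene tray 193 ((507.29827880859375, -339.3945617675781), (152.67776489257812, 106.69029235839844), 81.1842651367187
[... 193 characters left out ...]
((408.97821044921875, -419.26873779296875), (136.9771270751953, 298.9997253417969), 34.70085906982422) (305, 176, 86, 107)
[[267.6000061035156, -335.29998779296875], [437.79998779296875, -581.2000122070312], [550.4000244140625, -503.20001220703125], [380.20001220703125, -257.3999938964844]]
scene side 308 ((408.97821044921875, -419.26873779296875), (136.9771270751953, 298.9997253417969), 34.70085906982422) (305, 176, 86, 107)
[[267.6000061035156, -335.29998779296875], [437.79998779296875, -581.2000122070312], [550.4000244140625, -503.20001220703125], [380.20001220703125, -257.3999938964844]]
(316, 155) [[ 0.60190114 -0.50840625  0.043     ]]
(391, 218) [[ 0.37961838 -0.49985014  0.02      ]]
```

View pics/crop.png

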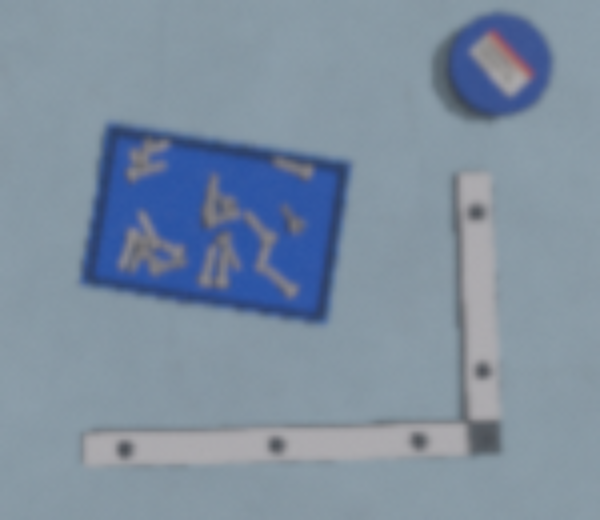

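The crop shows the blue screw tray, near-square to the rails but turned clockwise, with the tub up right; the choice is confirmed. Square: corner near (398,-494) mm, angle about +0.036 rad. Tray: centre near (513,-342) mm, angle about -0.150 rad. Setting out.

Request:
arm_command(
  targets=[
    {"x": 0.3,"y": -0.78,"z": 0.06},
    {"x": 0.3,"y": -0.78,"z": 0.06},
    {"x": 0.3,"y": -0.78,"z": 0.06},
    {"x": 0.3,"y": -0.78,"z": 0.06},
    {"x": 0.3,"y": -0.78,"z": 0.06},
    {"x": 0.3,"y": -0.78,"z": 0.06},
    {"x": 0.3,"y": -0.78,"z": 0.06},
    {"x": 0.3,"y": -0.78,"z": 0.06},
    {"x": 0.3,"y": -0.78,"z": 0.06},
    {"x": 0.3,"y": -0.78,"z": 0.06},
  ],
)

```text
schema error: expected keys x, y, z, rx, ry, rz, claw
```

Request:
arm_command(
  targets=[
    {"x": 0.3,"y": -0.78,"z": 0.0,"rz": 0.05},
    {"x": 0.3,"y": -0.78,"z": 0.0,"rz": 0.095},
    {"x": 0.3,"y": -0.78,"z": 0.0,"rz": 0.095},
    {"x": 0.3,"y": -0.78,"z": 0.0,"rz": 0.095},
    {"x": 0.3,"y": -0.78,"z": 0.0,"rz": 0.095},
    {"x": 0.3,"y": -0.78,"z": 0.0,"rz": 0.095},
    {"x": 0.3,"y": -0.78,"z": 0.0,"rz": 0.095},
    {"x": 0.3,"y": -0.78,"z": 0.0,"rz": 0.095},
    {"x": 0.3,"y": -0.78,"z": 0.0,"rz": 0.095},
    {"x": 0.3,"y": -0.78,"z": 0.0,"rz": 0.095},
  ],
)

```text
schema error: expected keys x, y, z, rx, ry, rz, claw
```

All keys are required.

Request:
arm_command(
  targets=[
    {"x": 0.3,"y": -0.78,"z": 0.06,"rx": 0,"ry": 0,"rz": 0,"claw": 0},
    {"x": 0.3,"y": -0.78,"z": 0.06,"rx": 0,"ry": 0,"rz": 0,"claw": 0},
    {"x": 0.3,"y": -0.78,"z": 0.06,"rx": 0,"ry": 0,"rz": 0,"claw": 0},
    {"x": 0.3,"y": -0.78,"z": 0.06,"rx": 0,"ry": 0,"rz": 0,"claw": 0},
    {"x": 0.3,"y": -0.78,"z": 0.06,"rx": 0,"ry": 0,"rz": 0,"claw": 0},
    {"x": 0.3,"y": -0.78,"z": 0.06,"rx": 0,"ry": 0,"rz": 0,"claw": 0},
    {"x": 0.3,"y": -0.78,"z": 0.06,"rx": 0,"ry": 0,"rz": 0,"claw": 0},
    {"x": 0.3,"y": -0.78,"z": 0.06,"rx": 0,"ry": 0,"rz": 0,"claw": 0},
    {"x": 0.3,"y": -0.78,"z": 0.06,"rx": 0,"ry": 0,"rz": 0,"claw": 0},
    {"x": 0.3,"y": -0.78,"z": 0.06,"rx": 0,"ry": 0,"rz": 0,"claw": 0},
  ],
)

```text
t: 0.93
tool_pos: [0.3502, 0.1756, 0.2624]
orientation: [0.533, 3.096, 0.0]
force: [0.9, 0.3, -0.2]
opening: 0.0931
gripper_force: 0.0
```

Request:
arm_command(
  targets=[
    {"x": 0.3,"y": -0.75,"z": 0.0,"rx": 0,"ry": 0,"rz": 0.095,"claw": 0},
    {"x": 0.3,"y": -0.75,"z": 0.0,"rx": 0,"ry": 0,"rz": 0.095,"claw": 0},
    {"x": 0.3,"y": -0.75,"z": 0.0,"rx": 0,"ry": 0,"rz": 0.095,"claw": 0},
    {"x": 0.3,"y": -0.75,"z": 0.0,"rx": 0,"ry": 0,"rz": 0.095,"claw": 0},
    {"x": 0.3,"y": -0.75,"z": 0.0,"rx": 0,"ry": 0,"rz": 0.095,"claw": 0},
    {"x": 0.3,"y": -0.75,"z": 0.0,"rx": 0,"ry": 0,"rz": 0.095,"claw": 0},
    {"x": 0.3,"y": -0.75,"z": 0.0,"rx": 0,"ry": 0,"rz": 0.095,"claw": 0},
    {"x": 0.3,"y": -0.75,"z": 0.0,"rx": 0,"ry": 0,"rz": 0.095,"claw": 0},
    {"x": 0.3,"y": -0.75,"z": 0.0,"rx": 0,"ry": 0,"rz": 0.095,"claw": 0},
    {"x": 0.3,"y": -0.75,"z": 0.0,"rx": 0,"ry": 0,"rz": 0.095,"claw": 0},
  ],
)

```text
t: 1.77
tool_pos: [0.5004, -0.1999, 0.2619]
orientation: [-0.239, -3.132, -0.0]
force: [1.5, 0.2, 0.7]
opening: 0.093
gripper_force: 0.0
```

Request:
arm_command(
  targets=[
    {"x": 0.06,"y": -0.3,"z": 0.0,"rx": 0,"ry": 0,"rz": 0,"claw": 0},
    {"x": 0.06,"y": -0.3,"z": 0.0,"rx": 0,"ry": 0,"rz": 0,"claw": 0},
    {"x": 0.06,"y": -0.3,"z": 0.0,"rx": 0,"ry": 0,"rz": 0,"claw": 0},
    {"x": 0.06,"y": -0.3,"z": 0.0,"rx": 0,"ry": 0,"rz": 0,"claw": 0},
    {"x": 0.06,"y": -0.3,"z": 0.0,"rx": 0,"ry": 0,"rz": 0,"claw": 0},
    {"x": 0.06,"y": -0.3,"z": 0.0,"rx": 0,"ry": 0,"rz": 0,"claw": 0},
  ],
)

```text
t: 2.27
tool_pos: [0.5296, -0.3489, 0.2609]
orientation: [-0.242, -3.13, -0.002]
force: [0.0, 1.9, 0.5]
opening: 0.093
gripper_force: 0.0
```

```bash
cat > look.py <<'E'
import sys
from plant import robot
from h import *
n,k=sys.argv[1:3]
s=robot.read_state();c=robot.get_calibration(n);p,d=robot.read_camera(n)
cv2.imwrite(f"pics/{k}.png",p[:,:,::-1]);np.savez(f"{k}.npz",p=p,d=d,K=c["intrinsics"],dist=c["dist"],o=c["origin"],R=c["orientation"])
m=Ro.from_rotvec(s["orientation"]).as_matrix();print(s["t"],s["tool_pos"],"yaw",np.arctan2(m[1,1],m[0,1]),m[:,2],s["q"].round(2),s["force"],s["opening"])
cam=(c["intrinsics"],c["dist"],c["origin"],c["orientation"])
print("tray px",proj([.513,-.342,.024],*cam),"corner px",proj([.398,-.494,.02],*cam),cam[2:])
E
python3 look.py wrist w1
```

```text
2.2667 [ 0.5296376  -0.34885552  0.26091654] yaw 1.416571779516266 [-0.00189107  0.00153564 -0.99999703] [-0.66  0.22  1.34  0.    1.59 -2.08] [0.04363182 1.90066289 0.47854962] 0.09301252806346395
tray px [[256.10811169 154.52829361]] corner px [[124.76564035  83.34517916]] (array([ 0.46585206, -0.33922513,  0.41218005]), array([-0.19314897, -0.16890963,  1.41038909]))
```

View pics/w1.png

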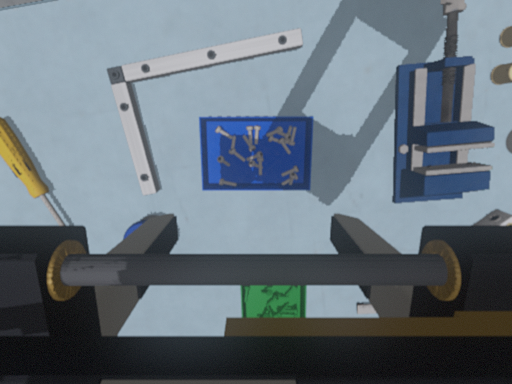

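Wrist view: the tray is at (256,153), square in the picture; the corner block is at (116,75), the rails run to (300,38) and (149,190), and the tub is half hidden at (140,232). Measuring from this closer view.

```bash
cat > meas.py <<'E'
import sys
from h import *
# usage: meas key tray_px
k=sys.argv[1];z=np.load(k+".npz");cam=(z["K"],z["dist"],z["o"],z["R"]);p=z["p"]
c=blob(blue(p),eval(sys.argv[2]));r,w=rect(c,cam,.024);print("tray",r,cv2.boxPoints(r).round(1).tolist())
if len(sys.argv)>3:
    hsv=cv2.cvtColor(p,cv2.COLOR_RGB2HSV)
    for xy in eval(sys.argv[3]):
        print(hsv[xy[1],xy[0]]);c=blob(white(p),xy);r,w=rect(c,cam,.02);print("rail",r,cv2.boxPoints(r).round(1).tolist())
E
python3 meas.py w1 "(256,153)" "[(180,62),(135,150)]"
```

```text
tray ((512.28125, -342.41363525390625), (146.5335235595703, 96.13815307617188), 81.22978210449219) [[453.6000061035156, -407.5], [548.5999755859375, -422.20001220703125], [571.0, -277.29998779296875], [475.8999938964844, -262.70001220703125]]
[114   7 194]
rail ((409.6809997558594, -418.9435729980469), (138.8247528076172, 298.8500061035156), 35.06435012817383) [[267.0, -336.5], [438.70001220703125, -581.0999755859375], [552.2999877929688, -501.3999938964844], [380.70001220703125, -256.79998779296875]]
[120   5 187]
rail ((409.6809997558594, -418.9435729980469), (138.8247528076172, 298.8500061035156), 35.06435012817383) [[267.0, -336.5], [438.70001220703125, -581.0999755859375], [552.2999877929688, -501.3999938964844], [380.70001220703125, -256.79998779296875]]
```

Request:
arm_command(
  targets=[
    {"x": 0.113,"y": -0.01,"z": -0.04,"rx": 0,"ry": 0,"rz": 0,"claw": 0},
    {"x": 0.113,"y": -0.01,"z": -0.1,"rx": 0,"ry": 0,"rz": 0,"claw": 0},
    {"x": 0.113,"y": -0.01,"z": -0.18,"rx": 0,"ry": 0,"rz": 0,"claw": 0},
    {"x": 0.113,"y": -0.01,"z": -0.26,"rx": 0,"ry": 0,"rz": 0,"claw": 0},
    {"x": 0.113,"y": -0.01,"z": -0.34,"rx": 0,"ry": 0,"rz": 0,"claw": 0},
    {"x": 0.113,"y": -0.01,"z": -0.4,"rx": 0,"ry": 0,"rz": 0,"claw": 0},
    {"x": 0.113,"y": -0.01,"z": -0.43,"rx": 0,"ry": 0,"rz": 0,"claw": 0},
    {"x": 0.113,"y": -0.01,"z": -0.455,"rx": 0,"ry": 0,"rz": 0,"claw": 0},
    {"x": 0.113,"y": -0.01,"z": -0.47,"rx": 0,"ry": 0,"rz": 0,"claw": 0},
    {"x": 0.113,"y": -0.01,"z": -0.47,"rx": 0,"ry": 0,"rz": 0,"claw": 0},
  ],
)

```text
t: 3.15
tool_pos: [0.587, -0.3521, 0.0274]
orientation: [-0.237, -3.133, -0.0]
force: [-1.1, 0.3, -0.7]
opening: 0.0928
gripper_force: 0.0
```

```bash
python3 look.py wrist w2; python3 -c "
from plant import robot
for i in range(4):
    robot.read_camera('top'); print(robot.read_state()['force'].round(2))"
```

```text
3.15 [ 0.58696069 -0.35214532  0.0274321 ] yaw 1.4195158608381033 [-2.61880331e-05  9.07535661e-05 -9.99999996e-01] [-0.62  0.52  1.4   0.    1.22 -2.03] [-1.06129044  0.294916   -0.74336898] 0.09283182316343043
tray px [[251.15274277  97.82145296]] corner px [[-121.7911414  -112.81705854]] (array([ 0.52287358, -0.34248425,  0.17858293]), array([-0.19553012, -0.16974524,  1.41335716]))
[ 0.12 -0.55  0.28]
[-0.48 -0.05  0.48]
[ 0.07  0.06 -0.76]
[-0.37  0.36 -0.59]
```

View pics/w2.png

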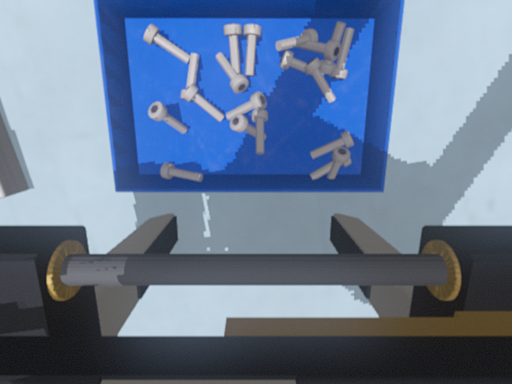

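Fingers stand open behind the far (lower in picture) wall, its edge at row 190, parallel to them. Lower and approach the wall.

Request:
arm_command(
  targets=[
    {"x": 0,"y": 0,"z": -0.01,"rx": 0,"ry": 0,"rz": 0,"claw": 0},
    {"x": -0.01,"y": 0.0015,"z": -0.01,"rx": 0,"ry": 0,"rz": 0,"claw": 0},
    {"x": -0.018,"y": 0.0028,"z": -0.01,"rx": 0,"ry": 0,"rz": 0,"claw": 0},
    {"x": -0.022,"y": 0.0034,"z": -0.01,"rx": 0,"ry": 0,"rz": 0,"claw": 0},
    {"x": -0.026,"y": 0.004,"z": -0.01,"rx": 0,"ry": 0,"rz": 0,"claw": 0},
    {"x": -0.03,"y": 0.0046,"z": -0.01,"rx": 0,"ry": 0,"rz": 0,"claw": 0},
    {"x": -0.034,"y": 0.0052,"z": -0.01,"rx": 0,"ry": 0,"rz": 0,"claw": 0},
    {"x": -0.038,"y": 0.0058,"z": -0.01,"rx": 0,"ry": 0,"rz": 0,"claw": 0},
    {"x": -0.042,"y": 0.0064,"z": -0.01,"rx": 0,"ry": 0,"rz": 0,"claw": 0},
    {"x": -0.046,"y": 0.007,"z": -0.01,"rx": 0,"ry": 0,"rz": 0,"claw": 0},
  ],
)

```text
t: 4.23
tool_pos: [0.5638, -0.3491, 0.0226]
orientation: [0.238, 3.132, -0.0]
force: [3.0, -0.3, -0.1]
opening: 0.0933
gripper_force: 1.0
```

Request:
arm_command(
  targets=[
    {"x": -0.01,"y": 0,"z": 0,"rx": 0,"ry": 0,"rz": 0.009,"claw": 0},
    {"x": -0.02,"y": 0,"z": 0,"rx": 0,"ry": 0,"rz": 0.018,"claw": 0},
    {"x": -0.03,"y": -0.001,"z": 0,"rx": 0,"ry": 0,"rz": 0.028,"claw": 0},
    {"x": -0.04,"y": -0.001,"z": 0,"rx": 0,"ry": 0,"rz": 0.037,"claw": 0},
    {"x": -0.05,"y": -0.002,"z": 0,"rx": 0,"ry": 0,"rz": 0.046,"claw": 0},
    {"x": -0.06,"y": -0.002,"z": 0,"rx": 0,"ry": 0,"rz": 0.056,"claw": 0},
    {"x": -0.07,"y": -0.0025,"z": 0,"rx": 0,"ry": 0,"rz": 0.065,"claw": 0},
    {"x": -0.08,"y": -0.003,"z": 0,"rx": 0,"ry": 0,"rz": 0.074,"claw": 0},
    {"x": -0.09,"y": -0.0035,"z": 0,"rx": 0,"ry": 0,"rz": 0.084,"claw": 0},
    {"x": -0.1,"y": -0.0035,"z": 0,"rx": 0,"ry": 0,"rz": 0.093,"claw": 0},
  ],
)

```text
t: 5.07
tool_pos: [0.5133, -0.3509, 0.0226]
orientation: [-0.057, 3.141, -0.0]
force: [3.1, 0.0, 0.2]
opening: 0.0934
gripper_force: 1.3
```

```bash
python3 look.py wrist w3;python3 look.py top t3; python3 meas.py t3 "(254,240)" "[(250,282),(319,240)]"
```

```text
5.0667 [ 0.51334615 -0.35093358  0.02257735] yaw 1.606824379970091 [ 1.89967676e-04 -1.22665677e-04 -9.99999974e-01] [-0.68  0.38  1.6   0.    1.16 -2.29] [3.13333039 0.00447217 0.16429696] 0.09336848737384858
tray px [[269.39435203 238.25871737]] corner px [[-42.50685834  -4.51626362]] (array([ 0.44851161, -0.35337962,  0.17370032]), array([-0.18361024, -0.1922085 ,  1.59953352]))
5.1167 [ 0.51239733 -0.35098566  0.02236857] yaw 1.607863245659259 [-8.79543385e-04  6.39253137e-05 -9.99999611e-01] [-0.68  0.38  1.6  -0.    1.16 -2.29] [ 0.67104765 -0.15488423  0.214935  ] 0.09265442624490033
tray px [[252.84494683 225.66951169]] corner px [[315.97780019 274.30109234]] (array([ 0.45905308, -0.33256496,  1.10957011]), array([ 0.09293916, -0.1015461 , -1.55931786]))
tray ((438.7657470703125, -318.9071960449219), (70.1751480102539, 65.02294158935547), 85.38770294189453) [[403.5, -351.29998779296875], [468.3999938964844, -356.5], [474.0, -286.5], [409.20001220703125, -281.29998779296875]]
[ 20  31 147]
rail ((379.728515625, -294.7782897949219), (21.285993576049805, 54.73219680786133), 0.6307086944580078) [[368.79998779296875, -267.5], [369.3999938964844, -322.29998779296875], [390.70001220703125, -322.0], [390.1000061035156, -267.29998779296875]]
[130   4 179]
rail ((471.9278869628906, -502.6966552734375), (147.0544891357422, 21.205577850341797), 2.1279451847076416) [[398.1000061035156, -494.79998779296875], [398.79998779296875, -516.0], [545.7999877929688, -510.6000061035156], [545.0, -489.3999938964844]]
```

View pics/w3.png

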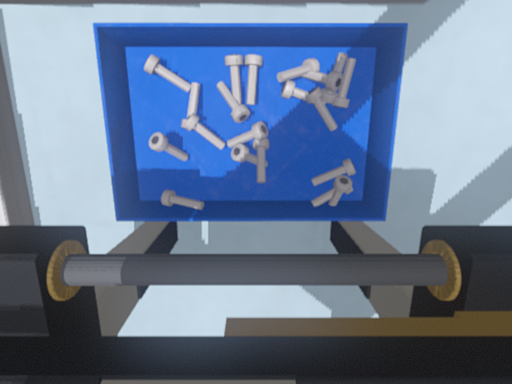

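The tray lies square to the fingers, near wall at row 24, and the front rail's face shows at the top edge (row ~3). Measuring the gap here.

```bash
python3 - <<'E'
from h import *
z=np.load("w3.npz");cam=(z["K"],z["dist"],z["o"],z["R"]);p=z["p"]
c=blob(blue(p),(250,120));r,w=rect(c,cam,.024);print(r,cv2.boxPoints(r).round(1).tolist())
for u in(120,180,250,320,380,410):
    g=p[:40,u].astype(int); b=g[:,2]-g[:,0]; rail=np.where(b<14)[0]; print(u,b[:24].tolist(), cast([[u,24]],*cam,.024)[0,:2].round(4), cast([[u,2]],*cam,.02)[0,:2].round(4))
E
```

```text
((454.5404357910156, -354.66241455078125), (97.5743179321289, 146.1662139892578), 2.1093153953552246) [[403.1000061035156, -283.3999938964844], [408.5, -429.5], [506.0, -425.8999938964844], [500.6000061035156, -279.79998779296875]]
120 [8, 9, 13, 23, 31, 33, 33, 31, 31, 33, 32, 32, 32, 31, 32, 32, 32, 32, 32, 32, 31, 37, 70, 138] [ 0.4084 -0.417 ] [ 0.398 -0.418]
180 [11, 12, 14, 18, 28, 32, 33, 33, 33, 33, 34, 33, 33, 33, 33, 32, 33, 33, 33, 32, 32, 38, 70, 137] [ 0.4074 -0.389 ] [ 0.3969 -0.3898]
250 [11, 12, 16, 24, 30, 33, 33, 32, 33, 33, 33, 34, 33, 34, 33, 32, 33, 32, 33, 33, 32, 32, 48, 119] [ 0.4062 -0.3564] [ 0.3957 -0.3568]
320 [12, 13, 20, 28, 30, 32, 32, 32, 33, 33, 33, 33, 32, 34, 34, 33, 34, 33, 33, 34, 32, 32, 47, 118] [ 0.405  -0.3238] [ 0.3944 -0.3239]
380 [9, 8, 12, 20, 27, 33, 33, 33, 32, 33, 33, 33, 32, 34, 33, 33, 32, 31, 31, 32, 30, 29, 44, 90] [ 0.4039 -0.2958] [ 0.3934 -0.2956]
410 [10, 10, 12, 19, 24, 28, 30, 29, 29, 30, 29, 30, 30, 30, 29, 29, 30, 30, 30, 29, 31, 31, 29, 30] [ 0.4034 -0.2818] [ 0.3928 -0.2814]
```

Request:
arm_command(
  targets=[
    {"x": -0.006,"y": 0,"z": 0,"rx": 0,"ry": 0,"rz": 0,"claw": 0},
    {"x": -0.01,"y": -0.0004,"z": 0,"rx": 0,"ry": 0,"rz": 0,"claw": 0},
    {"x": -0.012,"y": -0.0004,"z": 0,"rx": 0,"ry": 0,"rz": 0,"claw": 0},
    {"x": -0.013,"y": -0.0005,"z": 0,"rx": 0,"ry": 0,"rz": 0,"claw": 0},
    {"x": -0.014,"y": -0.0005,"z": 0,"rx": 0,"ry": 0,"rz": 0,"claw": 0},
    {"x": -0.015,"y": -0.0005,"z": 0,"rx": 0,"ry": 0,"rz": 0,"claw": 0},
  ],
)

```text
t: 5.67
tool_pos: [0.5063, -0.3511, 0.0224]
orientation: [-0.054, 3.141, -0.0]
force: [2.2, -0.2, -0.0]
opening: 0.093
gripper_force: 1.1
```

Now 0.5 mm steps, small calls.

Request:
arm_command(
  targets=[
    {"x": -0.001,"y": 0,"z": 0,"rx": 0,"ry": 0,"rz": 0,"claw": 0},
    {"x": -0.002,"y": 0,"z": 0,"rx": 0,"ry": 0,"rz": 0,"claw": 0},
    {"x": -0.003,"y": 0,"z": 0,"rx": 0,"ry": 0,"rz": 0,"claw": 0},
  ],
)

```text
t: 5.92
tool_pos: [0.5048, -0.3511, 0.0224]
orientation: [0.054, -3.141, 0.0]
force: [2.2, 0.6, -1.3]
opening: 0.0928
gripper_force: 1.1
```

Request:
arm_command(
  targets=[
    {"x": -0.001,"y": 0,"z": 0,"rx": 0,"ry": 0,"rz": 0,"claw": 0},
    {"x": -0.002,"y": 0,"z": 0,"rx": 0,"ry": 0,"rz": 0,"claw": 0},
  ],
)

```text
t: 6.08
tool_pos: [0.5037, -0.3511, 0.0225]
orientation: [0.054, -3.141, 0.0]
force: [1.7, 0.2, -0.5]
opening: 0.0932
gripper_force: 1.0
```

Request:
arm_command(
  targets=[
    {"x": -0.001,"y": 0,"z": 0,"rx": 0,"ry": 0,"rz": 0,"claw": 0},
    {"x": -0.002,"y": 0,"z": 0,"rx": 0,"ry": 0,"rz": 0,"claw": 0},
  ],
)

```text
t: 6.25
tool_pos: [0.5027, -0.3511, 0.0224]
orientation: [0.054, -3.141, 0.0]
force: [2.6, -0.7, -0.4]
opening: 0.0932
gripper_force: 1.0
```

Request:
arm_command(
  targets=[
    {"x": -0.001,"y": 0,"z": 0,"rx": 0,"ry": 0,"rz": 0,"claw": 0},
    {"x": -0.001,"y": 0,"z": 0,"rx": 0,"ry": 0,"rz": 0,"claw": 0},
  ],
)

```text
t: 6.42
tool_pos: [0.5021, -0.3511, 0.0224]
orientation: [0.054, -3.141, -0.0]
force: [1.5, -0.7, -0.4]
opening: 0.093
gripper_force: 0.8
```

Request:
arm_command(
  targets=[
    {"x": -0.001,"y": 0,"z": 0,"rx": 0,"ry": 0,"rz": 0,"claw": 0},
    {"x": -0.001,"y": 0,"z": 0,"rx": 0,"ry": 0,"rz": 0,"claw": 0},
  ],
)

```text
t: 6.58
tool_pos: [0.5017, -0.3511, 0.0225]
orientation: [0.054, -3.141, -0.0]
force: [2.0, 0.3, -0.7]
opening: 0.0929
gripper_force: 0.9
```

Request:
arm_command(
  targets=[
    {"x": -0.001,"y": 0,"z": 0,"rx": 0,"ry": 0,"rz": 0,"claw": 0},
    {"x": -0.001,"y": 0,"z": 0,"rx": 0,"ry": 0,"rz": 0,"claw": 0},
  ],
)

```text
t: 6.75
tool_pos: [0.5012, -0.3511, 0.0225]
orientation: [0.054, -3.141, -0.0]
force: [2.3, 0.2, -1.0]
opening: 0.0933
gripper_force: 0.9
```

Request:
arm_command(
  targets=[
    {"x": -0.001,"y": 0,"z": 0,"rx": 0,"ry": 0,"rz": 0,"claw": 0},
    {"x": -0.001,"y": 0,"z": 0,"rx": 0,"ry": 0,"rz": 0,"claw": 0},
  ],
)

```text
t: 6.92
tool_pos: [0.5007, -0.3511, 0.0225]
orientation: [0.054, -3.141, 0.0]
force: [2.1, -0.1, -0.1]
opening: 0.0928
gripper_force: 0.9
```

Request:
arm_command(
  targets=[
    {"x": -0.001,"y": 0,"z": 0,"rx": 0,"ry": 0,"rz": 0,"claw": 0},
    {"x": -0.002,"y": 0,"z": 0,"rx": 0,"ry": 0,"rz": 0,"claw": 0},
  ],
)

```text
t: 7.08
tool_pos: [0.4998, -0.3511, 0.0225]
orientation: [-0.054, 3.141, 0.0]
force: [2.6, -0.7, -1.1]
opening: 0.0929
gripper_force: 1.0
```

```bash
python3 look.py wrist w4;  python3 - <<'E'
from h import *
z=np.load("w4.npz");cam=(z["K"],z["dist"],z["o"],z["R"]);p=z["p"]
c=blob(blue(p),(250,120));r,w=rect(c,cam,.024);print(r)
for u in(120,250,380):
    g=p[:40,u].astype(int); print(u,(g[:30,2]-g[:30,0]).tolist(),cast([[u,20],[u,10]],*cam,.022)[:,0].round(4))
E
```

```text
7.0833 [ 0.4997707  -0.35108136  0.0224685 ] yaw 1.605024482595358 [ 9.74629649e-06  1.20659682e-05 -1.00000000e+00] [-0.7   0.35  1.63  0.    1.16 -2.3 ] [ 2.55862048 -0.68511558 -1.06144845] 0.09294059245013152
tray px [[268.50372751 260.7334241 ]] corner px [[-37.01229374  27.87427836]] (array([ 0.43495373, -0.35342869,  0.17360187]), array([-0.18349774, -0.19195166,  1.59772813]))
((440.9528503417969, -354.945068359375), (97.575927734375, 146.41641235351562), 2.0408506393432617)
120 [4, 3, 3, 3, 3, 3, 4, 4, 4, 3, 4, 4, 5, 3, 3, 4, 4, 4, 4, 4, 2, 8, 58, 133, 155, 149, 134, 100, 91, 90] [0.3925 0.3883]
250 [4, 5, 5, 4, 4, 4, 4, 4, 4, 3, 4, 4, 5, 4, 4, 4, 5, 4, 5, 3, 3, 10, 57, 127, 143, 139, 122, 94, 83, 83] [0.3904 0.3861]
380 [4, 5, 4, 4, 4, 3, 4, 4, 4, 4, 5, 4, 4, 4, 4, 4, 4, 4, 4, 3, 4, 5, 33, 84, 97, 94, 82, 66, 60, 64] [0.3882 0.3839]
```

Request:
arm_command(
  targets=[
    {"x": -0.001,"y": 0,"z": 0,"rx": 0,"ry": 0,"rz": 0,"claw": 0},
    {"x": -0.001,"y": 0,"z": 0,"rx": 0,"ry": 0,"rz": 0,"claw": 0},
  ],
)

```text
t: 7.3
tool_pos: [0.4992, -0.3511, 0.0225]
orientation: [0.054, -3.141, -0.0]
force: [2.1, 0.2, -0.7]
opening: 0.0935
gripper_force: 0.9
```

Request:
arm_command(
  targets=[
    {"x": -0.0006,"y": 0,"z": 0,"rx": 0,"ry": 0,"rz": 0,"claw": 0},
    {"x": -0.0006,"y": 0,"z": 0,"rx": 0,"ry": 0,"rz": 0,"claw": 0},
  ],
)

```text
t: 7.47
tool_pos: [0.4991, -0.3511, 0.0225]
orientation: [-0.054, 3.141, -0.0]
force: [2.1, -0.3, -1.2]
opening: 0.0933
gripper_force: 1.3
```

Request:
arm_command(
  targets=[
    {"x": -0.0006,"y": 0,"z": 0,"rx": 0,"ry": 0,"rz": 0,"claw": 0},
    {"x": -0.0006,"y": 0,"z": 0,"rx": 0,"ry": 0,"rz": 0,"claw": 0},
  ],
)

```text
t: 7.63
tool_pos: [0.4989, -0.3512, 0.0226]
orientation: [-0.054, 3.141, -0.0]
force: [4.6, 0.6, -1.6]
opening: 0.0928
gripper_force: 2.0
```

Request:
arm_command(
  targets=[
    {"x": -0.0006,"y": 0,"z": 0,"rx": 0,"ry": 0,"rz": 0,"claw": 0},
    {"x": -0.0006,"y": 0,"z": 0,"rx": 0,"ry": 0,"rz": 0,"claw": 0},
  ],
)

```text
t: 7.8
tool_pos: [0.4989, -0.3513, 0.0227]
orientation: [-0.053, 3.14, -0.001]
force: [4.4, -0.4, -1.7]
opening: 0.0932
gripper_force: 2.5
```

Request:
arm_command(
  targets=[
    {"x": -0.001,"y": 0,"z": 0,"rx": 0,"ry": 0,"rz": 0,"claw": 0},
    {"x": -0.001,"y": 0,"z": 0,"rx": 0,"ry": 0,"rz": 0,"claw": 0},
  ],
)

```text
t: 7.97
tool_pos: [0.4987, -0.3513, 0.0229]
orientation: [-0.053, 3.139, -0.001]
force: [6.1, -0.6, -2.0]
opening: 0.0931
gripper_force: 3.1
```

Request:
arm_command(
  targets=[
    {"x": -0.0006,"y": 0,"z": 0,"rx": 0,"ry": 0,"rz": 0,"claw": 0},
    {"x": -0.0006,"y": 0,"z": 0,"rx": 0,"ry": 0,"rz": 0,"claw": 0},
  ],
)

```text
t: 8.13
tool_pos: [0.4987, -0.3514, 0.0231]
orientation: [-0.053, 3.139, -0.001]
force: [6.6, -0.8, -1.9]
opening: 0.0928
gripper_force: 3.5
```

Request:
arm_command(
  targets=[
    {"x": -0.001,"y": 0,"z": -0.0006,"rx": 0,"ry": 0,"rz": 0,"claw": 0},
    {"x": -0.002,"y": 0,"z": -0.001,"rx": 0,"ry": 0,"rz": 0,"claw": 0},
    {"x": -0.002,"y": 0,"z": -0.001,"rx": 0,"ry": 0,"rz": 0,"claw": 0},
  ],
)

```text
t: 8.38
tool_pos: [0.4986, -0.3514, 0.023]
orientation: [-0.053, 3.137, -0.002]
force: [10.3, 0.8, -0.6]
opening: 0.0926
gripper_force: 5.0
```

Request:
arm_command(
  targets=[
    {"x": -0.001,"y": 0,"z": 0,"rx": 0,"ry": 0,"rz": 0,"claw": 0},
    {"x": -0.0018,"y": 0,"z": -0.0004,"rx": 0,"ry": 0,"rz": 0,"claw": 0},
    {"x": -0.0018,"y": 0,"z": -0.0004,"rx": 0,"ry": 0,"rz": 0,"claw": 0},
  ],
)

```text
t: 8.63
tool_pos: [0.4985, -0.3514, 0.0232]
orientation: [-0.053, 3.136, -0.002]
force: [12.8, 1.3, -1.2]
opening: 0.0933
gripper_force: 6.3
```

Near 13–14 N; hold for a second.

Request:
arm_command(
  targets=[
    {"x": -0.0006,"y": 0,"z": 0,"rx": 0,"ry": 0,"rz": 0,"claw": 0},
    {"x": -0.0006,"y": 0,"z": 0,"rx": 0,"ry": 0,"rz": 0,"claw": 0},
    {"x": -0.0006,"y": 0,"z": 0,"rx": 0,"ry": 0,"rz": 0,"claw": 0},
    {"x": -0.0006,"y": 0,"z": 0,"rx": 0,"ry": 0,"rz": 0,"claw": 0},
    {"x": -0.0006,"y": 0,"z": 0,"rx": 0,"ry": 0,"rz": 0,"claw": 0},
    {"x": -0.0006,"y": 0,"z": 0,"rx": 0,"ry": 0,"rz": 0,"claw": 0},
    {"x": -0.0006,"y": 0,"z": 0,"rx": 0,"ry": 0,"rz": 0,"claw": 0},
    {"x": -0.0006,"y": 0,"z": 0,"rx": 0,"ry": 0,"rz": 0,"claw": 0},
    {"x": -0.0006,"y": 0,"z": 0,"rx": 0,"ry": 0,"rz": 0,"claw": 0},
    {"x": -0.0006,"y": 0,"z": 0,"rx": 0,"ry": 0,"rz": 0,"claw": 0},
  ],
)

```text
t: 9.47
tool_pos: [0.4984, -0.3514, 0.0233]
orientation: [-0.053, 3.135, -0.003]
force: [13.0, 0.9, -1.3]
opening: 0.0927
gripper_force: 6.7
```

```bash
python3 look.py wrist w5; python3 - <<'E'
from h import *
z=np.load("w5.npz");cam=(z["K"],z["dist"],z["o"],z["R"]);p=z["p"]
c=blob(blue(p),(250,120));r,w=rect(c,cam,.024);print(r,cv2.boxPoints(r).round(1).tolist())
E
```

```text
9.4667 [ 0.49841479 -0.35142081  0.02328662] yaw 1.6046797356772482 [ 0.00589001 -0.00156673 -0.99998143] [-0.7   0.34  1.64  0.    1.15 -2.31] [12.96737951  0.94174949 -1.33271474] 0.0927400636213497
tray px [[268.92829617 262.15078737]] corner px [[-34.87067819  31.31000639]] (array([ 0.43272275, -0.35351592,  0.17404552]), array([-0.18947068, -0.1952291 ,  1.59717999]))
((440.20831298828125, -354.9505920410156), (98.06291198730469, 146.58753967285156), 1.9880658388137817) [[388.70001220703125, -283.3999938964844], [393.70001220703125, -429.8999938964844], [491.79998779296875, -426.5], [486.70001220703125, -280.0]]
```

View pics/w5.png

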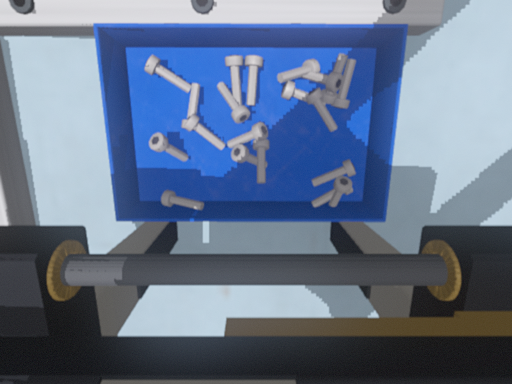

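The tray's near wall (row ~27) lies flush with the front rail across its full length, with about 13 N held for over a second. Release, rise, and turn for the left wall.

Request:
arm_command(
  targets=[
    {"x": 0.006,"y": 0,"z": 0,"rx": 0,"ry": 0,"rz": 0,"claw": 0},
    {"x": 0.012,"y": 0,"z": 0,"rx": 0,"ry": 0,"rz": 0,"claw": 0},
    {"x": 0.03,"y": 0.001,"z": 0,"rx": 0,"ry": 0,"rz": 0,"claw": 0},
    {"x": 0.05,"y": 0.002,"z": 0,"rx": 0,"ry": 0,"rz": 0,"claw": 0},
    {"x": 0.05,"y": 0.002,"z": 0.05,"rx": 0,"ry": 0,"rz": 0,"claw": 0},
    {"x": 0.05,"y": 0.002,"z": 0.12,"rx": 0,"ry": 0,"rz": 0,"claw": 0},
    {"x": 0.05,"y": 0.002,"z": 0.2,"rx": 0,"ry": 0,"rz": 0,"claw": 0},
    {"x": 0.05,"y": 0.002,"z": 0.25,"rx": 0,"ry": 0,"rz": 0,"claw": 0},
    {"x": 0.05,"y": 0.002,"z": 0.25,"rx": 0,"ry": 0,"rz": 0,"claw": 0},
  ],
)

```text
t: 10.27
tool_pos: [0.5242, -0.3526, 0.1549]
orientation: [-0.054, 3.133, -0.011]
force: [-0.2, -0.9, 1.6]
opening: 0.0933
gripper_force: 0.0
```

Request:
arm_command(
  targets=[
    {"x": -0.03,"y": 0.04,"z": 0,"rx": 0,"ry": 0,"rz": -0.06,"claw": 60},
    {"x": -0.06,"y": 0.08,"z": 0,"rx": 0,"ry": 0,"rz": -0.12,"claw": 132},
    {"x": -0.1,"y": 0.12,"z": 0,"rx": 0,"ry": 0,"rz": -0.18,"claw": 132},
    {"x": -0.13,"y": 0.16,"z": 0,"rx": 0,"ry": 0,"rz": -0.24,"claw": 132},
    {"x": -0.165,"y": 0.2,"z": 0,"rx": 0,"ry": 0,"rz": -0.3,"claw": 132},
    {"x": -0.165,"y": 0.2,"z": 0,"rx": 0,"ry": 0,"rz": -0.36,"claw": 132},
    {"x": -0.165,"y": 0.2,"z": 0,"rx": 0,"ry": 0,"rz": -0.42,"claw": 132},
    {"x": -0.165,"y": 0.2,"z": 0,"rx": 0,"ry": 0,"rz": -0.48,"claw": 132},
    {"x": -0.165,"y": 0.2,"z": 0,"rx": 0,"ry": 0,"rz": -0.54,"claw": 132},
    {"x": -0.165,"y": 0.2,"z": 0,"rx": 0,"ry": 0,"rz": -0.6,"claw": 132},
  ],
)

```text
t: 11.1
tool_pos: [0.438, -0.2498, 0.1464]
orientation: [-1.736, -2.617, 0.0]
force: [-0.3, 0.1, -0.1]
opening: 0.0451
gripper_force: 0.0
```

Request:
arm_command(
  targets=[
    {"x": 0,"y": 0,"z": 0,"rx": 0,"ry": 0,"rz": -0.06,"claw": 132},
    {"x": 0,"y": 0,"z": 0,"rx": 0,"ry": 0,"rz": -0.12,"claw": 132},
    {"x": 0,"y": 0,"z": 0,"rx": 0,"ry": 0,"rz": -0.185,"claw": 132},
    {"x": 0,"y": 0,"z": 0,"rx": 0,"ry": 0,"rz": -0.185,"claw": 132},
    {"x": 0,"y": 0,"z": 0,"rx": 0,"ry": 0,"rz": -0.185,"claw": 132},
  ],
)

```text
t: 11.52
tool_pos: [0.438, -0.2499, 0.1464]
orientation: [-2.178, -2.263, 0.0]
force: [-0.7, 0.3, 0.3]
opening: 0.0448
gripper_force: 0.0
```

```bash
python3 look.py wrist w6;python3 look.py top t6
```

```text
11.5167 [ 0.43798761 -0.24994405  0.1463971 ] yaw 0.03864405008949594 [-7.44844819e-04  3.66970567e-04 -9.99999655e-01] [-0.62 -0.07  1.85 -0.    1.36 -0.66] [-0.66128905  0.33492597  0.2876634 ] 0.04481787801103269
tray px [[321.77388418 275.45935014]] corner px [[211.2758436  386.37201679]] (array([ 0.43576078, -0.1851471 ,  0.2975555 ]), array([-0.23705248, -0.00337198,  0.03975609]))
11.5667 [ 0.43793148 -0.2499581   0.146438  ] yaw 0.039513424403563605 [-6.86721216e-04  3.59028355e-04 -9.99999700e-01] [-0.62 -0.07  1.85 -0.    1.36 -0.66] [ 0.2383365  -0.12011791  0.95639651] 0.04444007941849709
tray px [[252.84494683 225.66951169]] corner px [[315.97780019 274.30109234]] (array([ 0.45905308, -0.33256496,  1.10957011]), array([ 0.09293916, -0.1015461 , -1.55931786]))
```

View pics/w6.png

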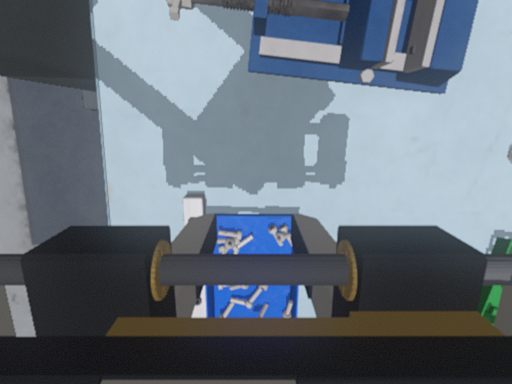

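The tray's left wall is at row 214 (cols 215–295), between the fingers' columns and the front rail's left end at (193,205); the vise is clear at top right.

```bash
python3 - <<'E'
from h import *
z=np.load("w6.npz");cam=(z["K"],z["dist"],z["o"],z["R"])
print(cast([[216,214],[294,214],[255,214]],*cam,.024), cast([[350,80]],*cam,.05),cast([[193,197]],*cam,.02))
z=np.load("t6.npz");cam=(z["K"],z["dist"],z["o"],z["R"]);c=blob(blue(z["p"]),(262,255));print(rect(c,cam,.024)[0])
E
```

```text
[[ 0.40204192 -0.27897279  0.024     ]
 [ 0.47914726 -0.27586861  0.024     ]
 [ 0.44060179 -0.27741978  0.024     ]] [[ 0.51178669 -0.15245389  0.05      ]] [[ 0.37862718 -0.26356262  0.02      ]]
((442.1087951660156, -353.6327819824219), (87.82182312011719, 140.90789794921875), 0.4457712769508362)
```

Request:
arm_command(
  targets=[
    {"x": 0,"y": 0,"z": -0.06,"rx": 0,"ry": 0,"rz": 0,"claw": 132},
    {"x": 0,"y": 0,"z": -0.12,"rx": 0,"ry": 0,"rz": 0,"claw": 132},
    {"x": 0,"y": 0,"z": -0.18,"rx": 0,"ry": 0,"rz": 0,"claw": 132},
    {"x": 0,"y": 0,"z": -0.22,"rx": 0,"ry": 0,"rz": 0,"claw": 132},
    {"x": 0,"y": 0,"z": -0.24,"rx": 0,"ry": 0,"rz": 0,"claw": 132},
    {"x": 0,"y": 0,"z": -0.248,"rx": 0,"ry": 0,"rz": 0,"claw": 132},
    {"x": 0,"y": 0,"z": -0.248,"rx": 0,"ry": 0,"rz": 0,"claw": 132},
  ],
)

```text
t: 12.2
tool_pos: [0.4376, -0.2499, 0.0224]
orientation: [-2.18, -2.26, 0.0]
force: [0.2, 0.1, 0.1]
opening: 0.0446
gripper_force: 0.0
```

Request:
arm_command(
  targets=[
    {"x": 0,"y": -0.012,"z": 0,"rx": 0,"ry": 0,"rz": 0,"claw": 132},
    {"x": 0.001,"y": -0.024,"z": 0,"rx": 0,"ry": 0,"rz": 0,"claw": 132},
    {"x": 0.001,"y": -0.032,"z": 0,"rx": 0,"ry": 0,"rz": 0,"claw": 132},
    {"x": 0.001,"y": -0.036,"z": 0,"rx": 0,"ry": 0,"rz": 0,"claw": 132},
    {"x": 0.001,"y": -0.04,"z": 0,"rx": 0,"ry": 0,"rz": 0,"claw": 132},
    {"x": 0.001,"y": -0.044,"z": 0,"rx": 0,"ry": 0,"rz": 0,"claw": 132},
  ],
)

```text
t: 12.7
tool_pos: [0.4387, -0.272, 0.0233]
orientation: [2.183, 2.26, 0.002]
force: [0.5, 4.5, 4.0]
opening: 0.0448
gripper_force: 2.2
```

Request:
arm_command(
  targets=[
    {"x": 0,"y": 0,"z": 0,"rx": 0,"ry": 0,"rz": 0,"claw": 132},
  ],
)

```text
t: 12.78
tool_pos: [0.4386, -0.2722, 0.0231]
orientation: [2.182, 2.26, 0.001]
force: [0.6, 1.6, 1.4]
opening: 0.0445
gripper_force: 0.6
```

```bash
python3 look.py scene s7; python3 - <<'E'
import cv2
p=cv2.imread("pics/s7.png");cv2.imwrite("pics/s7c.png",cv2.resize(p[130:300,220:430],None,fx=3.5,fy=3.5))
from plant import robot
s=robot.read_state();print(s["force"],s["wrist_torque"])
E
```

```text
12.7833 [ 0.4385793  -0.27221954  0.02305121] yaw 0.034743514184173936 [ 4.56147113e-04  2.27644402e-04 -9.99999870e-01] [-0.66  0.12  1.91  0.    1.12 -0.69] [0.56719935 1.64582623 1.360019  ] 0.044480495591932595
tray px [[287.95131824 214.70038272]] corner px [[381.81049244 214.25380336]] (array([0.08891807, 0.09762854, 0.62092764]), array([ 0.41800174, -0.94726288, -2.09745836]))
[0.3310523  0.63234541 1.06849813] [ 0.123751   -0.00134205 -0.03414905]
```

View pics/s7c.png

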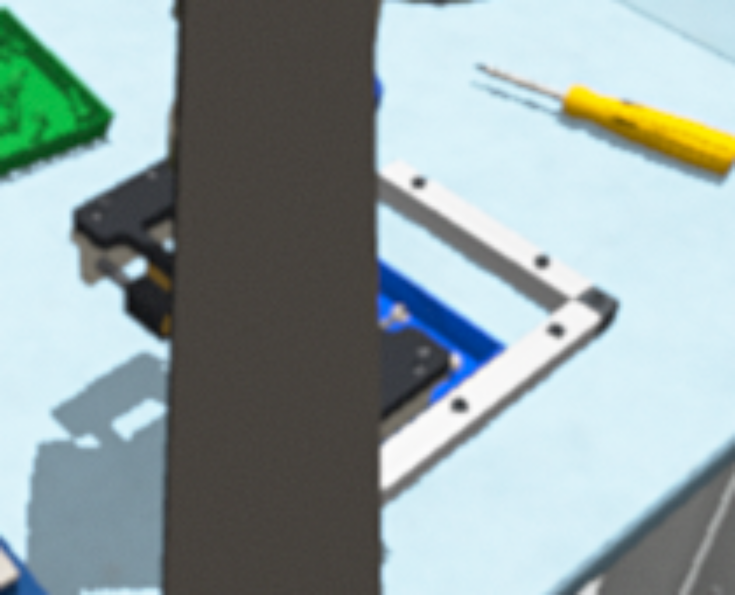

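Part of the tray is hidden behind the arm, but its near wall lies along the front rail and its right end stays ~65 mm from the side rail; forces settled to under 2 N. Draw along the rail.

Request:
arm_command(
  targets=[
    {"x": 0,"y": -0.006,"z": -0.001,"rx": 0,"ry": 0,"rz": 0,"claw": 132},
    {"x": 0.0004,"y": -0.014,"z": -0.001,"rx": 0,"ry": 0,"rz": 0,"claw": 132},
    {"x": 0.0007,"y": -0.022,"z": -0.001,"rx": 0,"ry": 0,"rz": 0,"claw": 132},
    {"x": 0.001,"y": -0.03,"z": -0.001,"rx": 0,"ry": 0,"rz": 0,"claw": 132},
    {"x": 0.0012,"y": -0.038,"z": -0.001,"rx": 0,"ry": 0,"rz": 0,"claw": 132},
  ],
)

```text
t: 13.25
tool_pos: [0.4389, -0.2915, 0.0221]
orientation: [-2.182, -2.26, 0.0]
force: [0.1, 3.1, 1.8]
opening: 0.0451
gripper_force: 1.6
```

Request:
arm_command(
  targets=[
    {"x": 0.0002,"y": -0.008,"z": 0,"rx": 0,"ry": 0,"rz": 0,"claw": 132},
    {"x": 0.0004,"y": -0.016,"z": 0,"rx": 0,"ry": 0,"rz": 0,"claw": 132},
    {"x": 0.0007,"y": -0.024,"z": 0,"rx": 0,"ry": 0,"rz": 0,"claw": 132},
    {"x": 0.001,"y": -0.032,"z": 0,"rx": 0,"ry": 0,"rz": 0,"claw": 132},
    {"x": 0.0012,"y": -0.04,"z": 0,"rx": 0,"ry": 0,"rz": 0,"claw": 132},
  ],
)

```text
t: 13.67
tool_pos: [0.4396, -0.3115, 0.0222]
orientation: [-2.182, -2.26, -0.0]
force: [0.1, 2.3, 0.6]
opening: 0.0448
gripper_force: 1.5
```

```bash
python3 look.py top t8; python3 - <<'E'
from h import *
for n in("t6","t8"):
    z=np.load(n+".npz");p=z["p"];print(n)
    cv2.imwrite(f"pics/{n}c.png",cv2.resize(p[200:300,210:340,::-1],None,fx=5,fy=5))
E
```

```text
13.6667 [ 0.43957452 -0.31148077  0.02218705] yaw 0.03497640444869903 [-5.88393167e-05  6.04892968e-05 -9.99999996e-01] [-0.71  0.18  1.84  0.    1.12 -0.75] [0.10616291 2.26331023 0.57247456] 0.04484272704205555
tray px [[252.84494683 225.66951169]] corner px [[315.97780019 274.30109234]] (array([ 0.45905308, -0.33256496,  1.10957011]), array([ 0.09293916, -0.1015461 , -1.55931786]))
t6
t8
```

View pics/t8c.png

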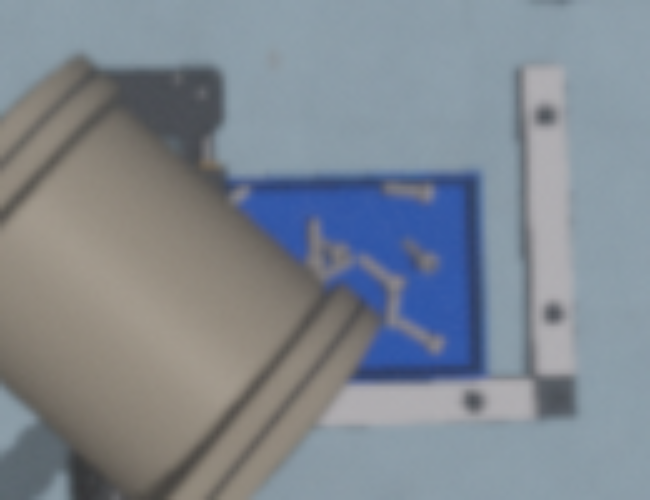

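The tray runs along the front rail, right wall at px ~(484,270) in the crop and side rail face at ~(527,270), a gap of about 20–23 mm.

Request:
arm_command(
  targets=[
    {"x": 0.0002,"y": -0.007,"z": 0,"rx": 0,"ry": 0,"rz": 0,"claw": 132},
    {"x": 0.0004,"y": -0.014,"z": 0,"rx": 0,"ry": 0,"rz": 0,"claw": 132},
    {"x": 0.0007,"y": -0.02,"z": 0,"rx": 0,"ry": 0,"rz": 0,"claw": 132},
    {"x": 0.0009,"y": -0.026,"z": 0,"rx": 0,"ry": 0,"rz": 0,"claw": 132},
    {"x": 0.001,"y": -0.03,"z": 0,"rx": 0,"ry": 0,"rz": 0,"claw": 132},
    {"x": 0.001,"y": -0.032,"z": 0,"rx": 0,"ry": 0,"rz": 0,"claw": 132},
  ],
)

```text
t: 14.22
tool_pos: [0.44, -0.3274, 0.0222]
orientation: [2.182, 2.26, -0.0]
force: [0.8, 1.7, 0.3]
opening: 0.0449
gripper_force: 1.3
```

```bash
python3 look.py top t9; python3 - <<'E'
from h import *
z=np.load("t9.npz");p=z["p"].astype(int);cam=(z["K"],z["dist"],z["o"],z["R"])
for r in(242,252,262,268): b=(p[r,295:325,2]-p[r,295:325,0]);print(r,b.tolist())
print(cast([[300,250],[310,250]],*cam,.022)[:,1])
E
```

```text
14.2167 [ 0.44003683 -0.32743452  0.02223333] yaw 0.03483039827546219 [-4.43123994e-05 -7.96506894e-05 -9.99999996e-01] [-0.73  0.2   1.82 -0.    1.13 -0.77] [0.75661944 1.7135029  0.26700019] 0.044925485993465526
tray px [[252.84494683 225.66951169]] corner px [[315.97780019 274.30109234]] (array([ 0.45905308, -0.33256496,  1.10957011]), array([ 0.09293916, -0.1015461 , -1.55931786]))
242 [115, 114, 113, 116, 115, 115, 115, 112, 113, 114, 114, 115, 111, 110, 96, 63, 52, 63, 63, 28, 6, 2, 3, 2, 2, 3, 2, 3, 9, 21]
252 [113, 113, 110, 98, 65, 25, 4, 2, 25, 68, 103, 114, 114, 111, 99, 67, 52, 60, 54, 30, 12, 4, 1, 2, 2, 2, 2, 2, 6, 15]
262 [22, 64, 95, 111, 116, 116, 116, 116, 117, 117, 115, 115, 114, 114, 105, 81, 55, 55, 59, 51, 21, 4, 3, 4, 6, 10, 8, 5, 5, 10]
268 [60, 103, 114, 113, 102, 74, 32, 7, 0, 11, 47, 96, 113, 114, 111, 94, 57, 56, 73, 63, 27, 5, 2, 2, 3, 2, 2, 3, 2, 10]
[-0.45541844 -0.47947181]
```

Request:
arm_command(
  targets=[
    {"x": 0,"y": -0.001,"z": 0,"rx": 0,"ry": 0,"rz": 0,"claw": 132},
    {"x": 0,"y": -0.002,"z": 0,"rx": 0,"ry": 0,"rz": 0,"claw": 132},
    {"x": 0,"y": -0.003,"z": 0,"rx": 0,"ry": 0,"rz": 0,"claw": 132},
  ],
)

```text
t: 14.52
tool_pos: [0.4401, -0.3285, 0.0223]
orientation: [-2.182, -2.26, -0.0]
force: [-0.1, 2.1, -0.2]
opening: 0.0446
gripper_force: 1.3
```

Request:
arm_command(
  targets=[
    {"x": 0,"y": -0.001,"z": 0,"rx": 0,"ry": 0,"rz": 0,"claw": 132},
    {"x": 0,"y": -0.002,"z": 0,"rx": 0,"ry": 0,"rz": 0,"claw": 132},
  ],
)

```text
t: 14.68
tool_pos: [0.4401, -0.3295, 0.0223]
orientation: [-2.182, -2.26, -0.0]
force: [0.6, 2.5, -0.5]
opening: 0.045
gripper_force: 1.3
```

Request:
arm_command(
  targets=[
    {"x": 0,"y": -0.001,"z": 0,"rx": 0,"ry": 0,"rz": 0,"claw": 132},
    {"x": 0,"y": -0.002,"z": 0,"rx": 0,"ry": 0,"rz": 0,"claw": 132},
  ],
)

```text
t: 14.85
tool_pos: [0.4401, -0.3306, 0.0223]
orientation: [2.182, 2.26, 0.0]
force: [0.5, 2.7, -0.5]
opening: 0.0446
gripper_force: 1.3
```

Request:
arm_command(
  targets=[
    {"x": 0,"y": -0.001,"z": 0,"rx": 0,"ry": 0,"rz": 0,"claw": 132},
    {"x": 0,"y": -0.002,"z": 0,"rx": 0,"ry": 0,"rz": 0,"claw": 132},
  ],
)

```text
t: 15.02
tool_pos: [0.4402, -0.3316, 0.0223]
orientation: [2.182, 2.26, 0.0]
force: [0.7, 2.9, 0.2]
opening: 0.0452
gripper_force: 1.3
```

Request:
arm_command(
  targets=[
    {"x": 0,"y": -0.001,"z": 0,"rx": 0,"ry": 0,"rz": 0,"claw": 132},
    {"x": 0,"y": -0.002,"z": 0,"rx": 0,"ry": 0,"rz": 0,"claw": 132},
  ],
)

```text
t: 15.18
tool_pos: [0.4401, -0.3326, 0.0223]
orientation: [2.182, 2.26, 0.0]
force: [1.7, 2.5, -0.3]
opening: 0.0449
gripper_force: 1.4
```

Request:
arm_command(
  targets=[
    {"x": 0.0001,"y": -0.001,"z": 0,"rx": 0,"ry": 0,"rz": 0,"claw": 132},
    {"x": 0.0002,"y": -0.002,"z": 0,"rx": 0,"ry": 0,"rz": 0,"claw": 132},
  ],
)

```text
t: 15.35
tool_pos: [0.4402, -0.3336, 0.0223]
orientation: [-2.182, -2.26, -0.0]
force: [2.0, 4.3, 0.6]
opening: 0.0449
gripper_force: 2.3
```

Request:
arm_command(
  targets=[
    {"x": 0.0001,"y": -0.001,"z": 0,"rx": 0,"ry": 0,"rz": 0,"claw": 132},
    {"x": 0.0001,"y": -0.001,"z": 0,"rx": 0,"ry": 0,"rz": 0,"claw": 132},
  ],
)

```text
t: 15.52
tool_pos: [0.4402, -0.3336, 0.0222]
orientation: [-2.182, -2.259, -0.001]
force: [-0.1, 5.4, 1.3]
opening: 0.0445
gripper_force: 2.6
```

Request:
arm_command(
  targets=[
    {"x": 0,"y": -0.001,"z": 0,"rx": 0,"ry": 0,"rz": 0,"claw": 132},
    {"x": 0,"y": -0.001,"z": 0,"rx": 0,"ry": 0,"rz": 0,"claw": 132},
  ],
)

```text
t: 15.68
tool_pos: [0.4402, -0.3337, 0.0222]
orientation: [-2.181, -2.259, -0.002]
force: [0.8, 5.9, 2.3]
opening: 0.045
gripper_force: 3.6
```

Request:
arm_command(
  targets=[
    {"x": 0,"y": -0.001,"z": 0,"rx": 0,"ry": 0,"rz": 0,"claw": 132},
    {"x": 0,"y": -0.002,"z": 0,"rx": 0,"ry": 0,"rz": 0,"claw": 132},
    {"x": 0,"y": -0.002,"z": 0,"rx": 0,"ry": 0,"rz": 0,"claw": 132},
  ],
)

```text
t: 15.93
tool_pos: [0.4402, -0.3338, 0.0221]
orientation: [-2.18, -2.258, -0.003]
force: [0.7, 10.7, 5.3]
opening: 0.0448
gripper_force: 5.7
```

Request:
arm_command(
  targets=[
    {"x": 0,"y": -0.001,"z": 0,"rx": 0,"ry": 0,"rz": 0,"claw": 132},
    {"x": 0,"y": -0.0015,"z": 0,"rx": 0,"ry": 0,"rz": 0,"claw": 132},
    {"x": 0,"y": -0.0015,"z": 0,"rx": 0,"ry": 0,"rz": 0,"claw": 132},
  ],
)

```text
t: 16.18
tool_pos: [0.4402, -0.3339, 0.0221]
orientation: [-2.179, -2.258, -0.004]
force: [0.7, 14.4, 7.1]
opening: 0.0451
gripper_force: 7.3
```

Request:
arm_command(
  targets=[
    {"x": 0,"y": 0,"z": 0,"rx": 0,"ry": 0,"rz": 0,"claw": 132},
    {"x": 0,"y": 0,"z": 0,"rx": 0,"ry": 0,"rz": 0,"claw": 132},
    {"x": 0,"y": 0,"z": 0,"rx": 0,"ry": 0,"rz": 0,"claw": 132},
    {"x": 0,"y": 0,"z": 0,"rx": 0,"ry": 0,"rz": 0,"claw": 132},
    {"x": 0,"y": 0,"z": 0,"rx": 0,"ry": 0,"rz": 0,"claw": 132},
    {"x": 0,"y": 0,"z": 0,"rx": 0,"ry": 0,"rz": 0,"claw": 132},
    {"x": 0,"y": 0,"z": 0,"rx": 0,"ry": 0,"rz": 0,"claw": 132},
    {"x": 0,"y": 0,"z": 0,"rx": 0,"ry": 0,"rz": 0,"claw": 132},
    {"x": 0,"y": 0,"z": 0,"rx": 0,"ry": 0,"rz": 0,"claw": 132},
    {"x": 0,"y": 0,"z": 0,"rx": 0,"ry": 0,"rz": 0,"claw": 132},
  ],
)

```text
t: 17.02
tool_pos: [0.4402, -0.3339, 0.0221]
orientation: [-2.179, -2.258, -0.004]
force: [-0.3, 14.0, 6.6]
opening: 0.0449
gripper_force: 7.2
```

```bash
python3 look.py top t10; python3 - <<'E'
from h import *
z=np.load("t10.npz");p=z["p"]
b=p[...,2].astype(int)-p[...,0]
for r in(238,245,252,259,266,271): print(r,b[r,305:325].tolist())
for c in(292,298,304,310): print(c,b[262:285,c].tolist())
E
```

```text
17.0167 [ 0.44020078 -0.33390501  0.02209458] yaw 0.035350610540886306 [-9.07026483e-04  4.23532023e-03 -9.99990620e-01] [-0.74  0.21  1.8   0.    1.13 -0.78] [-0.30061965 13.96240393  6.63181132] 0.04493781920603766
tray px [[252.84494683 225.66951169]] corner px [[315.97780019 274.30109234]] (array([ 0.45905308, -0.33256496,  1.10957011]), array([ 0.09293916, -0.1015461 , -1.55931786]))
238 [24, 77, 109, 114, 112, 111, 100, 67, 53, 53, 31, 8, 3, 1, 2, 2, 3, 3, 10, 21]
245 [113, 115, 112, 114, 114, 110, 103, 74, 52, 47, 38, 20, 6, 2, 2, 1, 2, 3, 7, 18]
252 [8, 39, 84, 111, 114, 112, 111, 91, 58, 47, 48, 28, 7, 2, 2, 2, 2, 4, 6, 15]
259 [118, 118, 117, 114, 118, 117, 114, 98, 66, 54, 54, 29, 7, 2, 2, 2, 2, 2, 5, 12]
266 [47, 65, 81, 103, 114, 117, 114, 99, 73, 52, 48, 33, 13, 5, 3, 2, 3, 2, 3, 9]
271 [101, 98, 105, 110, 111, 111, 110, 100, 78, 52, 47, 38, 18, 5, 1, 2, 2, 2, 3, 7]
292 [-13, -13, -14, -14, -14, -13, -11, -7, -5, -9, -14, -18, -18, -17, -18, -18, -15, -12, -5, -2, 0, 2, 8]
298 [22, 1, -8, -10, -11, -11, -12, -4, 5, 23, 46, 44, 56, 51, 20, 4, 2, 2, 1, 1, 1, 4, 11]
304 [118, 117, 108, 74, 23, 8, 29, 52, 85, 109, 103, 67, 62, 49, 10, 2, 5, 8, 9, 6, 4, 6, 15]
310 [115, 116, 116, 116, 117, 115, 117, 115, 114, 111, 92, 63, 71, 53, 13, 2, 2, 2, 2, 2, 2, 5, 17]
```

Wall-to-rail transitions are direct and uniform along both rails, and 14 N was held for a second. Release and rise.

Request:
arm_command(
  targets=[
    {"x": 0,"y": 0.004,"z": 0,"rx": 0,"ry": 0,"rz": 0,"claw": 132},
    {"x": 0,"y": 0.008,"z": 0,"rx": 0,"ry": 0,"rz": 0,"claw": 132},
    {"x": 0,"y": 0.014,"z": 0,"rx": 0,"ry": 0,"rz": 0,"claw": 132},
    {"x": -0.001,"y": 0.03,"z": 0,"rx": 0,"ry": 0,"rz": 0,"claw": 132},
    {"x": -0.002,"y": 0.06,"z": 0,"rx": 0,"ry": 0,"rz": 0,"claw": 132},
    {"x": -0.002,"y": 0.06,"z": 0.07,"rx": 0,"ry": 0,"rz": 0,"claw": 132},
    {"x": -0.002,"y": 0.06,"z": 0.14,"rx": 0,"ry": 0,"rz": 0,"claw": 132},
    {"x": 0,"y": 0.12,"z": 0.22,"rx": 0,"ry": 0,"rz": 0,"claw": 132},
    {"x": 0,"y": 0.2,"z": 0.28,"rx": 0,"ry": 0,"rz": 0,"claw": 132},
    {"x": 0,"y": 0.28,"z": 0.34,"rx": 0,"ry": 0,"rz": 0,"claw": 132},
  ],
)

```text
t: 17.9
tool_pos: [0.4402, -0.2156, 0.1794]
orientation: [2.183, 2.256, 0.0]
force: [0.8, 0.1, -0.4]
opening: 0.0454
gripper_force: 0.0
```

Request:
arm_command(
  targets=[
    {"x": 0,"y": 0.08,"z": 0.04,"rx": 0,"ry": 0,"rz": 0,"claw": 132},
    {"x": 0,"y": 0.16,"z": 0.04,"rx": 0,"ry": 0,"rz": 0,"claw": 132},
    {"x": 0,"y": 0.24,"z": 0.04,"rx": 0,"ry": 0,"rz": 0,"claw": 132},
    {"x": 0,"y": 0.24,"z": 0.04,"rx": 0,"ry": 0,"rz": 0,"claw": 132},
    {"x": 0,"y": 0.24,"z": 0.04,"rx": 0,"ry": 0,"rz": 0,"claw": 132},
  ],
)

```text
t: 18.32
tool_pos: [0.4403, -0.0941, 0.1975]
orientation: [2.177, 2.264, 0.0]
force: [-0.8, -0.0, 1.0]
opening: 0.0446
gripper_force: 0.0
```

```bash
python3 look.py top t11; python3 meas.py t11 "(285,252)" "[(250,282)]"; python3 - <<'E'
from h import *
z=np.load("t11.npz");cv2.imwrite("pics/t11c.png",cv2.resize(z["p"][165:300,200:350,::-1],None,fx=4,fy=4))
E
```

```text
18.3167 [ 0.44026978 -0.09411038  0.1975326 ] yaw 0.039281738269046934 [ 1.06750605e-03 -6.73616595e-04 -9.99999203e-01] [-0.32 -0.27  1.93 -0.    1.48 -0.36] [-0.83389593 -0.01033957  0.95932204] 0.044596345799881906
tray px [[252.84494683 225.66951169]] corner px [[315.97780019 274.30109234]] (array([ 0.45905308, -0.33256496,  1.10957011]), array([ 0.09293916, -0.1015461 , -1.55931786]))
tray ((442.7454528808594, -416.2262878417969), (90.2734146118164, 139.59414672851562), 3.140691041946411) [[393.8999938964844, -349.0], [401.5, -488.3999938964844], [491.6000061035156, -483.3999938964844], [484.0, -344.1000061035156]]
[128   6 183]
rail ((381.38897705078125, -380.63409423828125), (21.694759368896484, 231.3683624267578), 1.149457335472107) [[368.20001220703125, -265.20001220703125], [372.8999938964844, -496.5], [394.6000061035156, -496.1000061035156], [389.8999938964844, -264.79998779296875]]
```

View pics/t11c.png

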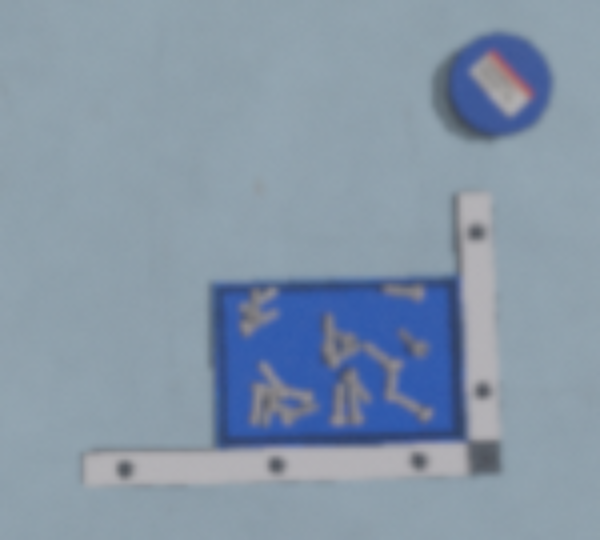

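The tray sits flush in the corner on both rails, its near edge (218,447)–(465,440) parallel to the rail, and the tub is where it was. Handing in.

```bash
python3 -c "
from plant import robot
print(robot.close_job())"
```

```text
the job is handed in; nothing more can be done
None
```

The tray is in the corner, flat against both rails by the final top picture; it was held about a second on each rail, with a measured pull of about 13 N on the front and 14 N on the side. I handed the job in at about 18 s; no verdict came back.

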